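# Push the brass blank out over the filings tray

## Robot

A 7-joint arm with a two-finger parallel gripper is mounted at the origin on the work surface. World frame = base frame: x ahead of the robot, y to its left, z up, the work surface at z = 0. Lengths are in m, angles in rad, forces in N, time in s.
With the tool pointing down it reaches from about 0.425 to 1.025 m from the base axis. Payload 9.4 kg.
Tool frame: the origin (TCP) lies at the very end of the fingers, on their centre line; the grasp point (between the pads) lies arm.pinch_z behind it (arm.pinch_z is the distance from the TCP to the grasp point, in m); z points along the fingers, y is the line along which they close (so a half turn about z gives the same grasp; the last joint's range is limited). The gripper opens to 85 mm and grips with 20 to 120 N. Pads are 22 mm wide; open, the fingers measure 114 mm over their backs; the gripper's body (76 mm by 85 mm) begins 54 mm behind the grasp point. The pads swing forward as they close: fully open they stand 13 mm farther back than shut.
Start: joints at [1.27, 0.599, -0.003, 1.599, 0.002, 0.943, -0.08], TCP at [0.161, -0.707, 0.231] pointing down, gripper open.
Joint ranges: [-2.57, 2.57], [-0.35, 1.97], [-1.29, 1.29], [0.11, 2.56], [-1.05, 4.19], [0.11, 1.86], [-2.63, 2.63]. Speed limits (rad/s): [2.22, 2.22, 3.01, 3.01, 3.14, 3.14, 3.14].

## Interface

Orientations are given as a unit quaternion [w, x, y, z].
In Python, from plant import arm, optics, sign_off gives the robot as it stands.
- The arm moves only by the tool step_arm, never from a script. Its argument "steps" is a list of rows, each a list of 4 numbers: the shift along the tool's x, y, z in m, then the turn about the tool's z in degrees. In form: [[x, y, z, turn], ...]. A call has 1 to 8 rows; each row shifts and turns the commanded pose from where the row before left it, along the tool's axes as they then stand; what a row does not reach is not made up. A row lasts 1/12 s, in which the tool goes at most 41.7 mm and 7.16 degrees, less where a joint would pass 70% of its speed; a pose out of reach is approached as far as the arm can. A call with a gripper value outside its range is refused whole. "fingers" is the opening, from 0 (shut) to 1 (fully open), set as the call begins (left out, the last holds). The fingers move at their own pace and stop on an object; "newtons" is the grip in N (left out, the last holds). Time passes only in rows, so rows that do not move let the fingers close. It gives the time, the measured TCP pose, the force, the opening and the grip force at its end, in the units of the state.
- arm.get_state(): the state, without advancing time (a new reading comes with each control period).
- optics.snapshot(name): name is "scene" or "top" or "wrist"; returns a dict with "img" (420x560x3 uint8, red, green, blue), "depth" (420x560 float32, m along the optical axis (not along the pixel's ray), 0 where there is no reading), "fx", "fy", "cx", "cy" (pixels), "R" (3x3) and "t" (3): a world point X has camera coordinates R X + t. Camera axes: x right, y down, z forward; pixel columns grow to the right and rows downward; lengths in m; the calibration is good to about 2 mm. A picture is of the moment at which its call begins.
- sign_off(): hands the job in; it is judged then, once.
The state is a dict: "t": time; "joint_pos": joint angles; "qd": joint speeds; "joint_torque": joint torques, N m; "ee_pos": TCP position; "orientation": TCP orientation; "contact_force": force on the tool from outside, world axes, zero at the start; "moment": the same for the moment, N m; "gripper_width": finger opening in m; "gripper_force": force on a finger pad.
Only numpy, scipy, OpenCV 4.12 (cv2) and the standard library are available. Lean on these libraries where they do the work, as an engineer would, in place of code of your own. Each camera call takes 0.05 s, during which the arm holds its last target. There are 200 camera calls.

## Task

Get the brass blank ready for filing: push it along the steel ledge until about 3 cm of its length sticks out past the end of the ledge where the filings tray stands, lying flat with its long side up against the ledge's back fence. Only push it with the fingertips, never grip, lift or tip it, and leave the jar, the spool and the wrench where they are.

Things in the scene. Friction and masses are not known exactly. Their poses are not given: they have to be found in the camera images.
- blank: Loose flat brass plate, 95 mm (its x) by 130 mm (its y, the long way) by 6 mm thick (z), about 0.55 kg (varies). Origin at the centre of its underside. It starts lying flat on the ledge, away from the fence and a little askew, wholly on the ledge.
- ledge: Fixed dark steel block, 165 mm (its x) by 300 mm (its y, long) by 50 mm high, flat top, open flush ends. Origin: centre of its underside; x points away from the robot. On the far (+x) edge of the top runs a fixed bright fence, 15 mm thick, 12 mm above the top, near face at ledge x = 70 mm. A blank against the fence has its origin at x = 22.5 mm; with 30 mm overhang at y = +115 or -115 mm.
- tray: Fixed shallow open aluminium tray, 150 mm (x) by 120 mm (y) by 30 mm high, walls 3 mm, standing on the bench just beyond one end of the ledge: at its +y end or at its -y end. Origin at the centre of its underside. It marks the end of the ledge over which the blank must stick out.
- jar: Loose small closed jar, 52 mm across and 60 mm high, standing on the bench beyond the other end of the ledge. Origin at the centre of its underside. Leave alone.
- spool: Loose black spool, 44 mm across and 48 mm high, standing on the bench behind the fence. Origin at the centre of its underside. Leave alone.
- wrench: Loose steel wrench, 150 mm long (its x), lying flat on the bench on the robot's side of the ledge. Origin at about the middle of its underside. Leave alone.
Mind the look-alikes: they are no part of the job. Of the things like the blank, leave any that is purple; of the rest the larger one is meant.

How it is judged:
At the end, for the whole second after the job is handed in: The blank lies at rest, flat on the ledge, sticking out 30 mm (between 19 and 41 mm) past the ledge's end on the tray's side; its long side is along the fence (within 0.06 rad) and its middle within 5 mm of touching it. Jar, spool and wrench are within 20 mm of where they stood (((y of tray in the frame of ledge above 0 m and y of blank in the frame of ledge between 0.104 and 0.126 m) or (y of tray in the frame of ledge below 0 m and y of blank in the frame of ledge between -0.126 and -0.104 m)) and x of blank in the frame of ledge between 0.0175 and 0.026 m and angle between the y axis of blank and the y axis of ledge, either way round below 0.06 rad and z of blank in the frame of ledge between 0.046 and 0.054 m and angle between blank's own z axis and vertical below 0.05 rad and linear speed of blank below 0.01 m/s and distance of each of jar, spool, wrench from where it was at the start of the episode below 0.02 m).
It fails at once if the blank is lifted more than 10 mm off the ledge (z of blank in the frame of ledge above 0.06 m).
It fails at once if the blank is tipped by more than 0.15 rad (angle between blank's own z axis and vertical above 0.15 rad).
It fails at once if the jar is moved by more than 20 mm (distance of jar from where it was at the start of the episode above 0.02 m).
It fails at once if the spool is moved by more than 20 mm (distance of spool from where it was at the start of the episode above 0.02 m).
It fails at once if the wrench is moved by more than 20 mm (distance of wrench from where it was at the start of the episode above 0.02 m).
It also fails if it takes over 64 s, if anything falls off the work surface, if the arm or the gripper's body presses on something with over 40 N, if the wrist force passes 120 N, or if a joint passes its speed limit or range.

## Working session

There is one attempt and no reset: what is moved stays moved. The work goes in short steps, Python scripts to look and compute and a tool call to move; the robot and the scene stay as the last step left them, time stands still between calls to the robot, and variables do not carry over. Pictures are saved under pics/ and viewed, at most 10 in all, crops included, and the job is handed in when it is done.

Besides the shell and the picture viewer there is one more tool, called by a JSON object that holds its "name" and its "arguments", one argument or row to a line. step_arm: Moves the arm, as the interface text tells. Its arguments: {"type":"object","properties":{"steps":{"type":"array","items":{"type":"array","items":{"type":"number"}}},"fingers":{"type":"number"},"newtons":{"type":"number"}},"required":["steps"]}

```bash
mkdir -p pics; cat > h.py <<'E'
import numpy as np,cv2,pickle
from plant import arm,optics,sign_off
def snap(n,f):
    s=optics.snapshot(n); cv2.imwrite(f'pics/{f}.png',s['img'][:,:,::-1]); pickle.dump(s,open(f'{f}.pkl','wb')); return s
def P(s,u,v,z=None):
    R,t=np.array(s['R']),np.array(s['t']); d=np.array([(u-s['cx'])/s['fx'],(v-s['cy'])/s['fy'],1.])
    if z is None: return R.T@(d*s['depth'][int(v),int(u)]-t)
    o=-R.T@t; w=R.T@d; return o+w*(z-o[2])/w[2]
E
python3 - <<'E'
from h import *
s=snap('top','top1'); snap('scene','scene1')
print(s['fx'],s['R'],s['t']); st=arm.get_state(); print(st['ee_pos'],st['orientation'],arm.pinch_z)
E
```

```text
455.041576315593 [[-0.01667503 -0.99946369  0.02818289]
 [-0.99482749  0.01375976 -0.10064259]
 [ 0.10020082 -0.02971533 -0.9945234 ]] [0.02730978 0.62988333 0.77940176]
[ 0.16081449 -0.70650458  0.23046319] [-7.03035148e-04  9.93742737e-01  1.11690911e-01 -1.35340353e-04] 0.0187
```

View pics/top1.png

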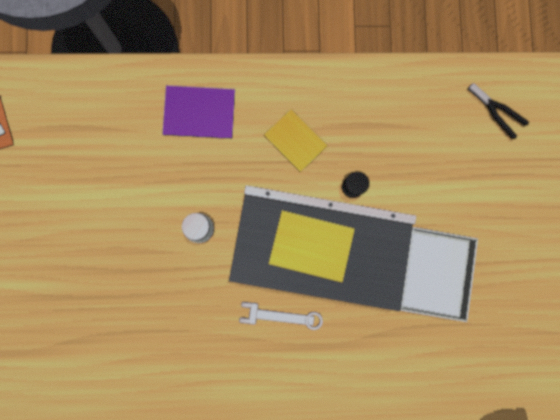

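View pics/scene1.png

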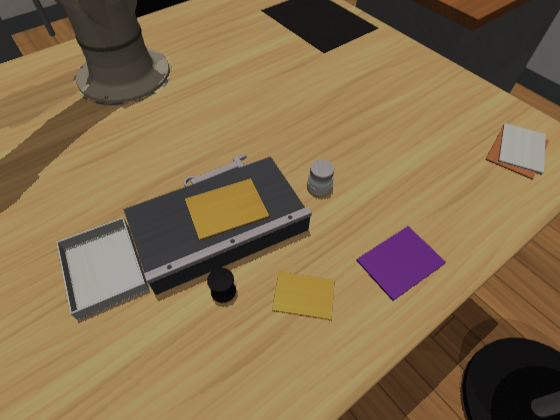

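The candidates are the purple plate at top (200,112), a small brass plate on the bench at (296,140) and a large brass plate on the ledge at (312,246). Purple is ruled out, and of the other two the larger is the one on the ledge, so that is the blank. The tray (438,275) is at the ledge's right end (-y), the spool is at (355,184), the jar at (198,228) and the wrench at (282,316). I'll confirm with a crop.

```bash
python3 - <<'E'
from h import *
s=pickle.load(open('top1.pkl','rb'))
c=s['img'][170:330,220:485,::-1]; cv2.imwrite('pics/crop1.png',cv2.resize(c,None,fx=3,fy=3,interpolation=cv2.INTER_CUBIC))
hsv=cv2.cvtColor(s['img'],cv2.COLOR_RGB2HSV)
m=cv2.inRange(hsv,(20,190,120),(35,255,255)); m[:185]=0; m[290:]=0;m[:,:255]=0;m[:,370:]=0
n,l,st,_=cv2.connectedComponentsWithStats(m); k=1+np.argmax(st[1:,4]); ys,xs=np.where(l==k)
W=np.array([P(s,u,v,.056)[:2] for u,v in zip(xs,ys)],np.float32)
print(st[k],cv2.minAreaRect(W)); 
for u,v in [(247,187),(414,216),(414,222),(401,311),(230,282),(245,194)]: print(u,v,P(s,u,v,.05), P(s,u,v))
for u,v in [(355,184),(198,228),(282,316),(438,275),(312,246),(330,204)]: print(u,v,P(s,u,v))
E
```

```text
Traceback (most recent call last):
ValueError: attempt to get argmax of an empty sequence
```

View pics/crop1.png

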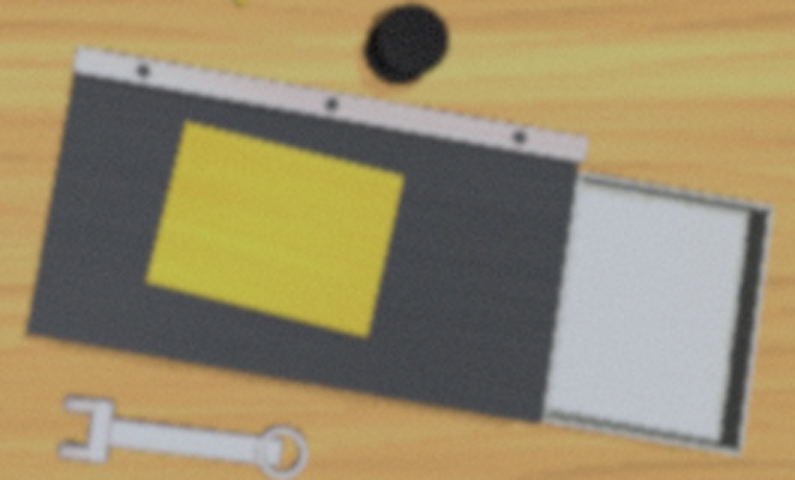

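The crop confirms the large yellow plate on the ledge, with corners at crop (187,121), (404,175), (369,337) and (147,282). The ledge top's corners are (75,73), (578,162), (543,422) and (28,334), and the tray is at the right end.

```bash
cat >> h.py <<'E'
def led(s):
    pass
E
python3 - <<'E'
from h import *
s=pickle.load(open('top1.pkl','rb'))
f=lambda L,z:np.array([P(s,220+u/3-.33,170+v/3-.33,z) for u,v in L])
B=f([(187,121),(404,175),(369,337),(147,282)],.056)[:,:2]
L=f([(75,73),(578,162),(543,422),(28,334)],.05)[:,:2]
F=f([(78,47),(587,137)],.062)[:,:2]
print('B',B,[np.linalg.norm(B[i]-B[(i+1)%4]) for i in range(4)]); print('L',L,[np.linalg.norm(L[i]-L[(i+1)%4]) for i in range(4)]); print(F,np.linalg.norm(F[0]-F[1]))
# ledge frame: y axis from right(-y) to left
e=(L[0]-L[1])+(L[3]-L[2])+(F[0]-F[1]); yy=e/np.linalg.norm(e); xx=np.array([yy[1],-yy[0]])
yaw=np.arctan2(xx[1],xx[0]); near=(L[2]+L[3])/2
print('yaw',yaw); far=(F[0]+F[1])/2; fa=(L[0]+L[1])/2
# origin from near edge(-82.5), far outer(82.5), fence face (70)
ox=np.mean([near@xx+.0825,far@xx-.0825,fa@xx-.07]); oy=np.mean([L[:,:]@yy]); print([near@xx+.0825,far@xx-.0825,fa@xx-.07],L@yy)
O=ox*xx+oy*yy; print('O',O); T=np.array([xx,yy])
print('blank ledge frame',(B-O)@T.T,(B.mean(0)-O)@T.T)
for n,(u,v) in dict(spool=(355,184),jar=(198,228),wr=(282,316),tray=(438,275),blank=(312,246),ledge=(390,260),fence=(360,208.5)).items():
  p=P(s,u,v); print(n,p,T@(p[:2]-O))
E
```

```text
B [[ 0.63810361  0.00676493]
 [ 0.60505679 -0.1179919 ]
 [ 0.51284494 -0.09477392]
 [ 0.5461354   0.03123855]] [np.float64(0.12905951598569973), np.float64(0.09508995584554117), np.float64(0.13033571166879332), np.float64(0.09516885043543338)]
L [[ 0.66777599  0.07121455]
 [ 0.61160805 -0.22166592]
 [ 0.46257517 -0.19438274]
 [ 0.51775832  0.09946709]] [np.float64(0.298217716424466), np.float64(0.1515096484916734), np.float64(0.29898645571609556), np.float64(0.15265486357018093)]
[[ 0.68102508  0.06889695]
 [ 0.62503281 -0.22357087]] 0.29777937812363514
yaw -0.18808656306193783
[np.float64(0.5728957120475469), np.float64(0.5734724315405757), np.float64(0.5724759562647872)] [ 0.19481905 -0.10339838 -0.10446247  0.19452309]
O [ 0.57132673 -0.0625594 ]
blank ledge frame [[ 0.05263696  0.08058762]
 [ 0.04349993 -0.04814805]
 [-0.05142694 -0.04258127]
 [-0.04228535  0.08743345]] [0.00060615 0.01932294]
spool [ 0.68348776 -0.12345409  0.04809209] [ 0.121569   -0.03884892]
jar [0.60870083 0.15093852 0.05977448] [-0.00320479  0.21672082]
wr [0.45188034 0.00799088 0.00543285] [-0.13053127  0.04697201]
tray [ 0.52001853 -0.2802757   0.00364463] [-0.00969483 -0.22347019]
blank [ 0.57515703 -0.04389491  0.05452293] [0.00027286 0.01905151]
ledge [ 0.54891551 -0.18019915  0.04769297] [-1.97488697e-05 -1.19755467e-01]
fence [ 0.63820347 -0.12771985  0.06213063] [ 0.07788095 -0.05150668]
```

{"name": "step_arm", "arguments": {
  "steps": [
    [0.0245,-0.0265,0,0],
    [0.0245,-0.0265,0,0],
    [0.0245,-0.0265,0,0],
    [0.0245,-0.0265,0,0],
    [0.0245,-0.0265,0,0],
    [0.0245,-0.0265,0,0],
    [0.0245,-0.0265,0,0],
    [0.0245,-0.0265,0,0]
  ],
  "fingers": 0.5
}}

```text
t: 0.77
ee_pos: [0.3054, -0.4549, 0.2311]
orientation: [-0.0, 0.994, 0.112, -0.0]
contact_force: [0.4, 0.3, 0.2]
gripper_width: 0.0427
gripper_force: 0.0
```

{"name": "step_arm", "arguments": {
  "steps": [
    [0.0245,-0.0265,0,0],
    [0.0245,-0.0265,0,0],
    [0.0245,-0.0265,0,0],
    [0.0245,-0.0265,0,0],
    [0.0245,-0.0265,0,0],
    [0.0245,-0.0265,0,0],
    [0.0245,-0.0265,0,0],
    [0.0245,-0.0265,0,0]
  ]
}}

```text
t: 1.43
ee_pos: [0.4494, -0.2048, 0.2312]
orientation: [-0.0, 0.994, 0.112, -0.0]
contact_force: [0.5, -0.4, 0.2]
gripper_width: 0.043
gripper_force: 0.0
```

{"name": "step_arm", "arguments": {
  "steps": [
    [0.0245,-0.0265,0,0],
    [0.0245,-0.0265,0,0],
    [0.0245,-0.0265,0,0],
    [0.0245,-0.0265,0,0],
    [0.0245,-0.0265,0,0],
    [0.0245,-0.0265,0,0],
    [0.0245,-0.0265,0,0],
    [0.0245,-0.0265,0,0]
  ]
}}

```text
t: 2.1
ee_pos: [0.5935, 0.0454, 0.231]
orientation: [0.0, 0.994, 0.112, -0.0]
contact_force: [0.4, -0.1, 0.9]
gripper_width: 0.0427
gripper_force: 0.0
```

{"name": "step_arm", "arguments": {
  "steps": [
    [0,0,0,-7],
    [0,0,0,-7],
    [0,0,0,-7],
    [0,0,0,-7],
    [0,0,0,-7],
    [0,0,0,-7],
    [0,0,0,-7],
    [0,0,0,-7]
  ]
}}

```text
t: 2.77
ee_pos: [0.5929, 0.0436, 0.2309]
orientation: [-0.0, 0.823, 0.568, -0.0]
contact_force: [-0.3, 0.5, -0.1]
gripper_width: 0.0427
gripper_force: 0.0
```

{"name": "step_arm", "arguments": {
  "steps": [
    [0,0,0,-7],
    [0,0,0,-3.4],
    [0,0,0,0]
  ]
}}

```text
t: 3.02
ee_pos: [0.5928, 0.0434, 0.2308]
orientation: [-0.0, 0.77, 0.638, -0.0]
contact_force: [-0.1, -0.6, -0.5]
gripper_width: 0.0427
gripper_force: 0.0
```

{"name": "step_arm", "arguments": {
  "steps": [
    [0.004,0,0.03,0],
    [0,0,0.03,0],
    [0,0,0.03,0],
    [0,0,0.03,0],
    [0,0,0.03,0],
    [0,0,0.015,0],
    [0,0,0.005,0],
    [0,0,0,0]
  ]
}}

```text
t: 3.68
ee_pos: [0.593, 0.0477, 0.0599]
orientation: [-0.001, 0.771, 0.637, -0.001]
contact_force: [-0.4, -0.2, 0.3]
gripper_width: 0.0428
gripper_force: 0.0
```

{"name": "step_arm", "arguments": {
  "steps": [
    [0,0,0.002,0],
    [0,0,0.002,0],
    [0,0,0,0]
  ]
}}

```text
t: 3.93
ee_pos: [0.5944, 0.0476, 0.0582]
orientation: [0.0, 0.771, 0.637, 0.001]
contact_force: [0.4, 0.8, -0.2]
gripper_width: 0.0427
gripper_force: 0.0
```

```bash
python3 - <<'E'
from h import *
snap('wrist','w1'); print(arm.get_state()['ee_pos'])
E
```

```text
[0.59428617 0.04759819 0.05819006]
```

View pics/w1.png

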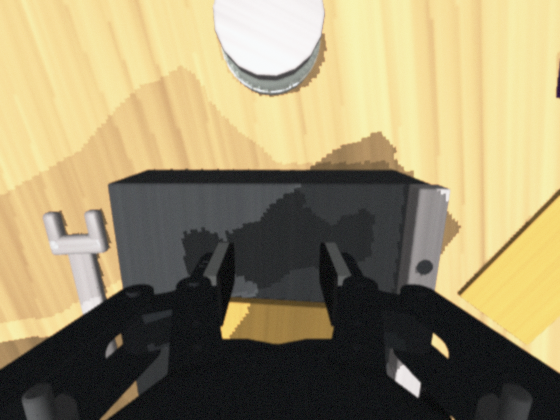

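The wrist view shows both fingertips over the ledge at about (222,250) and (335,250), clear of the blank's edge at (280,302) and clear of the fence. I'll feel down for the ledge top.

{"name": "step_arm", "arguments": {
  "steps": [
    [0,0,0.002,0],
    [0,0,0.002,0],
    [0,0,0.001,0],
    [0,0,0,0]
  ]
}}

```text
t: 4.32
ee_pos: [0.5937, 0.0476, 0.0521]
orientation: [-0.0, 0.77, 0.638, -0.0]
contact_force: [0.0, 0.6, 0.1]
gripper_width: 0.0429
gripper_force: 0.0
```

{"name": "step_arm", "arguments": {
  "steps": [
    [0,0,0.001,0],
    [0,0,0.001,0],
    [0,0,0,0]
  ]
}}

```text
t: 4.57
ee_pos: [0.5937, 0.0477, 0.05]
orientation: [-0.0, 0.77, 0.638, -0.0]
contact_force: [-0.3, 0.8, -0.3]
gripper_width: 0.0428
gripper_force: 0.0
```

{"name": "step_arm", "arguments": {
  "steps": [
    [0,0,0.001,0],
    [0,0,0.001,0],
    [0,0,0,0]
  ]
}}

```text
t: 4.82
ee_pos: [0.5939, 0.0477, 0.0483]
orientation: [0.0, 0.77, 0.638, 0.0]
contact_force: [0.1, 0.2, 1.3]
gripper_width: 0.0426
gripper_force: 0.6
```

{"name": "step_arm", "arguments": {
  "steps": [
    [0,0,0.001,0],
    [0,0,0.0005,0],
    [0,0,0,0]
  ]
}}

```text
t: 5.07
ee_pos: [0.5939, 0.0477, 0.0482]
orientation: [0.0, 0.77, 0.638, 0.0]
contact_force: [-5.3, -0.8, 18.7]
gripper_width: 0.0429
gripper_force: 9.3
```

{"name": "step_arm", "arguments": {
  "steps": [
    [0,0,0.0005,0],
    [0,0,0.0005,0],
    [0,0,0,0]
  ]
}}

```text
t: 5.32
ee_pos: [0.5939, 0.0477, 0.0481]
orientation: [0.001, 0.77, 0.638, 0.0]
contact_force: [-7.0, -1.0, 28.7]
gripper_width: 0.0427
gripper_force: 14.9
```

{"name": "step_arm", "arguments": {
  "steps": [
    [0,0,-0.005,0],
    [0,0,0,0],
    [-0.006,0,0,0],
    [-0.006,0,0,0],
    [-0.006,0,0,0],
    [-0.006,0,0,0],
    [0,0,0,0]
  ]
}}

```text
t: 5.9
ee_pos: [0.5888, 0.0222, 0.0503]
orientation: [-0.0, 0.771, 0.637, -0.001]
contact_force: [-0.9, -0.5, 0.2]
gripper_width: 0.0423
gripper_force: 0.0
```

{"name": "step_arm", "arguments": {
  "steps": [
    [-0.006,0,0,0],
    [-0.007,0,0,0],
    [-0.007,0,0,0],
    [-0.007,0,0,0],
    [-0.007,0,0,0],
    [-0.006,0,0,0],
    [0,0,0,0]
  ]
}}

```text
t: 6.48
ee_pos: [0.5814, -0.0174, 0.0507]
orientation: [0.0, 0.771, 0.637, -0.001]
contact_force: [0.1, -0.6, 0.5]
gripper_width: 0.0428
gripper_force: 0.0
```

```bash
cat > m.py <<'E'
from h import *
import sys
n=sys.argv[1]; s=snap('top',n)
O=np.array([.5713,-.0626]); a=-.188; T=np.array([[np.cos(a),np.sin(a)],[-np.sin(a),np.cos(a)]])
# rectify ledge plane (z=.056) at 0.5mm/px: col=-y (right = tray), row=-x
g=lambda x,y:O+T.T@np.array([x,y])
R,t=np.array(s['R']),np.array(s['t'])
def pix(p):
    c=R@np.array([*p,.056])+t; return [s['fx']*c[0]/c[2]+s['cx'],s['fy']*c[1]/c[2]+s['cy']]
src=np.float32([pix(g(*q)) for q in [(.1,.2),(.1,-.2),(-.1,-.2),(-.1,.2)]])
H=cv2.getPerspectiveTransform(src,np.float32([[0,0],[800,0],[800,400],[0,400]]))
cv2.imwrite(f'pics/{n}r.png',cv2.warpPerspective(s['img'],H,(800,400),flags=cv2.INTER_CUBIC)[:,:,::-1])
e=arm.get_state(); print('tcp ledge',T@(e['ee_pos'][:2]-O),e['ee_pos'][2])
E
python3 m.py t2
```

```text
tcp ledge [0.00152371 0.04711849] 0.05078288984176461
```

View pics/t2r.png

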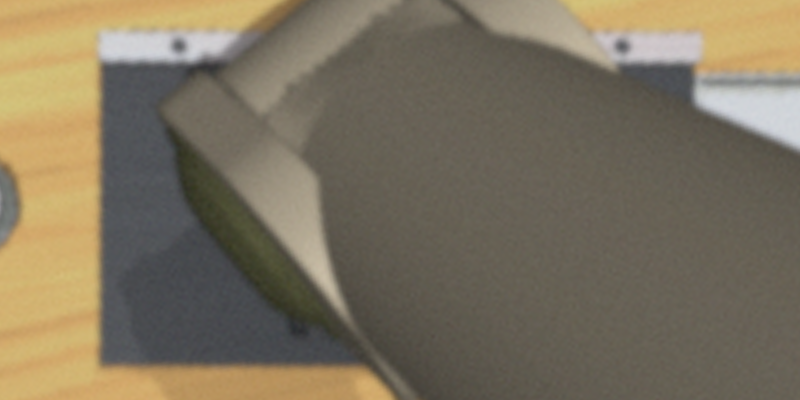

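The arm covers the blank in the top view. I'll push on with part of the stroke, reading the force mid-motion, then check with the scene camera.

{"name": "step_arm", "arguments": {
  "steps": [
    [-0.007,0,0,0],
    [-0.007,0,0,0],
    [-0.007,0,0,0],
    [-0.007,0,0,0]
  ]
}}

```text
t: 6.87
ee_pos: [0.5766, -0.0432, 0.0508]
orientation: [0.0, 0.77, 0.638, 0.0]
contact_force: [0.3, 2.2, 0.8]
gripper_width: 0.0429
gripper_force: 1.3
```

```bash
python3 - <<'E'
from h import *
s=snap('scene','s2'); cv2.imwrite('pics/s2c.png',cv2.resize(s['img'][110:310,40:340,::-1],None,fx=2.5,fy=2.5,interpolation=cv2.INTER_CUBIC)); print(arm.get_state()['contact_force'])
E
```

```text
[0.24415342 0.89557149 0.53377717]
```

View pics/s2c.png

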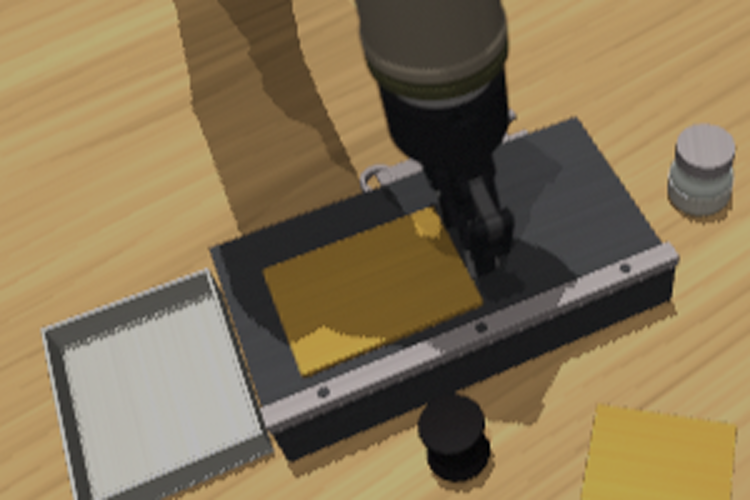

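The scene crop shows the blank flat and square to the ledge, with corners at (263,268), (433,208), (482,303) and (303,375) and the fingers behind its +y edge. I'll work out its pose.

```bash
cat >> h.py <<'E'
O=np.array([.5713,-.0626]); a_=-.188; T=np.array([[np.cos(a_),np.sin(a_)],[-np.sin(a_),np.cos(a_)]])
E
python3 - <<'E'
from h import *
s=pickle.load(open('s2.pkl','rb'))
f=lambda L,z:np.array([T@(P(s,40+(u-.75)/2.5,110+(v-.75)/2.5,z)[:2]-O) for u,v in L])
B=f([(263,268),(433,208),(482,303),(303,375)],.056); print(B,B.mean(0))
print('ledge',f([(213,247),(576,118)],.05),f([(678,259),(264,410)],.062))
print('tcp',T@(arm.get_state()['ee_pos'][:2]-O))
E
```

```text
[[-0.04208532 -0.11961644]
 [-0.0393005   0.00837081]
 [ 0.05484527  0.00805725]
 [ 0.05435402 -0.11950513]] [ 0.00695337 -0.05567338]
ledge [[-0.08166027 -0.14745273]
 [-0.07986694  0.14702894]] [[ 0.08645733  0.14592514]
 [ 0.07162422 -0.14875778]]
tcp [0.00149643 0.01798946]
```

{"name": "step_arm", "arguments": {
  "steps": [
    [-0.007,0,0,0],
    [-0.007,0,0,0],
    [-0.007,0,0,0],
    [-0.007,0,0,0],
    [-0.007,0,0,0],
    [-0.007,0,0,0],
    [-0.007,0,0,0],
    [-0.004,0,0,0]
  ]
}}

```text
t: 7.58
ee_pos: [0.5664, -0.0961, 0.0507]
orientation: [0.0, 0.771, 0.637, -0.0]
contact_force: [-0.3, 2.2, 0.6]
gripper_width: 0.0427
gripper_force: 1.3
```

{"name": "step_arm", "arguments": {
  "steps": [
    [-0.003,0,0,0],
    [-0.002,0,0,0],
    [0,0,0,0]
  ]
}}

```text
t: 7.83
ee_pos: [0.5656, -0.1003, 0.0507]
orientation: [0.0, 0.771, 0.637, -0.0]
contact_force: [0.3, -1.1, 0.2]
gripper_width: 0.0425
gripper_force: 0.0
```

{"name": "step_arm", "arguments": {
  "steps": [
    [0.02,0,0,0],
    [0,0,-0.03,0],
    [0,0,-0.03,0],
    [0,0,0,0]
  ]
}}

```text
t: 8.17
ee_pos: [0.5716, -0.0798, 0.115]
orientation: [0.002, 0.77, 0.638, 0.002]
contact_force: [0.4, 0.7, -0.2]
gripper_width: 0.0428
gripper_force: 0.0
```

{"name": "step_arm", "arguments": {
  "steps": [
    [-0.012,-0.01,-0.02,7],
    [0,0,-0.01,7],
    [0,0,0,7],
    [0,0,0,7],
    [0,0,0,7],
    [0,0,0,7],
    [0,0,0,7],
    [0,0,0,7]
  ]
}}

```text
t: 8.83
ee_pos: [0.5571, -0.0903, 0.1406]
orientation: [0.0, 0.98, 0.198, -0.0]
contact_force: [0.4, 0.5, 0.9]
gripper_width: 0.043
gripper_force: 0.0
```

{"name": "step_arm", "arguments": {
  "steps": [
    [0,0,0,7],
    [0,0,0,7],
    [0,0,0,7],
    [0,0,0,7],
    [0,0,0,6],
    [0,0,0,0]
  ]
}}

```text
t: 9.33
ee_pos: [0.5572, -0.09, 0.1405]
orientation: [0.0, 0.995, -0.096, -0.0]
contact_force: [-0.7, -0.2, -0.2]
gripper_width: 0.0427
gripper_force: 0.0
```

```bash
python3 - <<'E'
from h import *
s=arm.get_state(); q=s['orientation']; print(T@(s['ee_pos'][:2]-O),s['ee_pos'][2],2*np.arctan2(q[2],q[1]),s['joint_pos'])
E
```

```text
[-0.00874357 -0.02952443] 0.14054168932884523 -0.19253728932784583 [ 0.02497039  0.5302386   0.04900514  2.0542159  -0.04536022  0.55875129
 -1.65759405]
```

{"name": "step_arm", "arguments": {
  "steps": [
    [-0.024,0.028,0,-0.25],
    [-0.024,0.028,0,0],
    [-0.023,0.0295,0,0],
    [0,0,0,0]
  ]
}}

```text
t: 9.67
ee_pos: [0.4653, -0.1656, 0.1406]
orientation: [0.001, 0.996, -0.093, -0.003]
contact_force: [-1.2, -0.1, 0.7]
gripper_width: 0.0425
gripper_force: 0.0
```

```bash
python3 - <<'E'
from h import *
s=snap('scene','s3'); cv2.imwrite('pics/s3c.png',cv2.resize(s['img'][110:310,40:340,::-1],None,fx=2.5,fy=2.5,interpolation=cv2.INTER_CUBIC)); 
s=arm.get_state();print(T@(s['ee_pos'][:2]-O),s['ee_pos'])
E
```

```text
[-0.08209117 -0.11852784] [ 0.46850308 -0.16369699  0.14080295]
```

View pics/s3c.png

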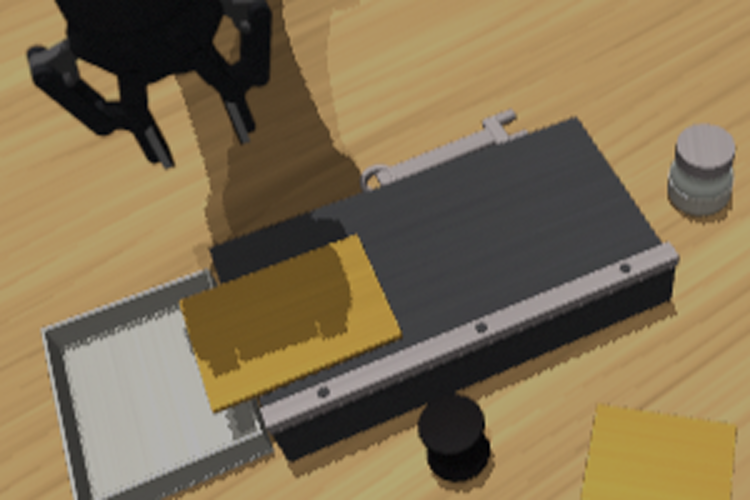

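The blank now overhangs into the tray side, flat, with corners at (180,298), (358,235), (400,333) and (213,410), and the jar, spool and wrench are undisturbed. I'll descend on its near side.

{"name": "step_arm", "arguments": {
  "steps": [
    [0,0,0.02,0],
    [0,0,0.03,0],
    [0,0,0.025,0],
    [0,0,0.01,0],
    [0,0,0.005,0],
    [0,0,0,0]
  ]
}}

```text
t: 10.22
ee_pos: [0.4719, -0.1606, 0.0501]
orientation: [-0.0, 0.996, -0.091, -0.001]
contact_force: [0.1, 0.2, 0.7]
gripper_width: 0.0429
gripper_force: 0.0
```

```bash
python3 - <<'E'
from h import *
s=pickle.load(open('s3.pkl','rb'))
f=lambda L,z:np.array([T@(P(s,40+(u-.75)/2.5,110+(v-.75)/2.5,z)[:2]-O) for u,v in L])
B=f([(180,298),(358,235),(400,333),(213,410)],.056); print(B,B.mean(0))
s=arm.get_state();print(T@(s['ee_pos'][:2]-O),s['ee_pos'],s['contact_force'])
E
```

```text
[[-0.04276489 -0.17810771]
 [-0.0400979  -0.04972033]
 [ 0.05238587 -0.05120249]
 [ 0.05327493 -0.17869992]] [ 0.0056995  -0.11443261]
[-0.07930552 -0.1148037 ] [ 0.47193566 -0.16055909  0.05006097] [0.10777347 0.20797184 0.72023494]
```

{"name": "step_arm", "arguments": {
  "steps": [
    [0.006,0,0,0],
    [0.006,0,0,0],
    [0.006,0,0,0],
    [0.006,0,0,0],
    [0.006,0,0,0],
    [0.005,0,0,0],
    [0.003,0,0,0]
  ]
}}

```text
t: 10.8
ee_pos: [0.5079, -0.1677, 0.0512]
orientation: [-0.0, 0.996, -0.092, -0.002]
contact_force: [-8.0, 1.8, 12.5]
gripper_width: 0.0427
gripper_force: 7.3
```

{"name": "step_arm", "arguments": {
  "steps": [
    [0.0015,0,0,0],
    [0.0015,0,0,0]
  ]
}}

```text
t: 10.97
ee_pos: [0.5102, -0.1681, 0.0512]
orientation: [-0.0, 0.996, -0.092, -0.002]
contact_force: [-9.0, 1.4, 12.6]
gripper_width: 0.0427
gripper_force: 7.4
```

{"name": "step_arm", "arguments": {
  "steps": [
    [0.0015,0,0,0],
    [0.0015,0,0,0]
  ]
}}

```text
t: 11.13
ee_pos: [0.513, -0.1687, 0.0512]
orientation: [-0.0, 0.996, -0.092, -0.002]
contact_force: [-7.9, 1.4, 11.8]
gripper_width: 0.0428
gripper_force: 7.6
```

The 12 N upward force is unexpected, so I'll look before pushing further.

```bash
python3 - <<'E'
from h import *
s=snap('scene','s4'); cv2.imwrite('pics/s4c.png',cv2.resize(s['img'][150:290,90:230,::-1],None,fx=4.2,fy=4.2,interpolation=cv2.INTER_CUBIC)); 
s=arm.get_state();print(T@(s['ee_pos'][:2]-O),s['ee_pos'],s['contact_force'])
E
```

```text
[-0.0374059  -0.11508695] [ 0.51304407 -0.16866816  0.05122607] [-7.81902051  1.39902936 12.27429741]
```

View pics/s4c.png

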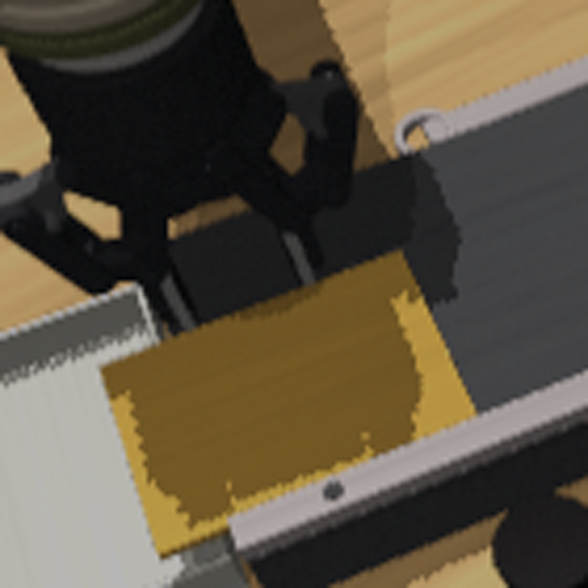

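The blank lies flat with its far edge almost at the fence, and the tips are just behind its near edge. I'll ease up 1 mm and finish the last bit.

{"name": "step_arm", "arguments": {
  "steps": [
    [0,0,-0.001,0],
    [0,0,0,0]
  ]
}}

```text
t: 11.35
ee_pos: [0.5133, -0.1686, 0.0519]
orientation: [-0.0, 0.996, -0.092, -0.002]
contact_force: [-6.6, 1.2, 3.8]
gripper_width: 0.0427
gripper_force: 3.3
```

{"name": "step_arm", "arguments": {
  "steps": [
    [0.001,0,0,0],
    [0.001,0,0,0]
  ]
}}

```text
t: 11.52
ee_pos: [0.5135, -0.1687, 0.0517]
orientation: [-0.0, 0.996, -0.092, -0.004]
contact_force: [-10.9, 3.1, 9.6]
gripper_width: 0.0432
gripper_force: 7.7
```

{"name": "step_arm", "arguments": {
  "steps": [
    [0.001,0,0,0],
    [0.001,0,0,0]
  ]
}}

```text
t: 11.68
ee_pos: [0.5137, -0.1688, 0.0516]
orientation: [-0.001, 0.996, -0.092, -0.005]
contact_force: [-16.1, 3.7, 14.1]
gripper_width: 0.043
gripper_force: 10.8
```

Stalled at 16 N with TCP x ≈ -0.037, which matches fence contact. I'll back off and verify.

{"name": "step_arm", "arguments": {
  "steps": [
    [-0.004,0,0,0],
    [-0.02,0,0,0],
    [-0.015,0,-0.01,0],
    [0,0,-0.04,0],
    [0,0,-0.04,0],
    [-0.03,0,-0.03,0],
    [-0.02,0,0,0],
    [0,0,0,0]
  ]
}}

```text
t: 12.35
ee_pos: [0.4292, -0.1533, 0.1732]
orientation: [0.0, 0.996, -0.092, 0.0]
contact_force: [-1.3, 1.2, -0.6]
gripper_width: 0.0426
gripper_force: 0.0
```

```bash
python3 m.py t5; python3 - <<'E'
from h import *
snap('scene','s5')
E
```

```text
tcp ledge [-0.12065542 -0.11552596] 0.17254783188308073
```

View pics/t5r.png

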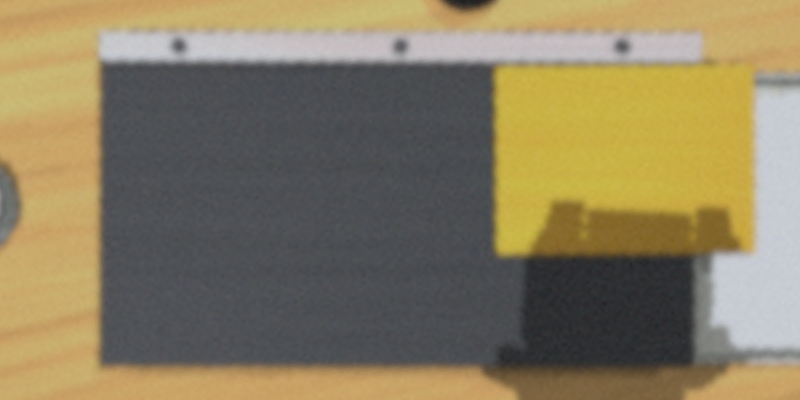

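The rectified view shows the blank at columns 494–755 (about 28 mm overhang) and rows 66–254, square and against the fence (about 62–64). All the limits are met.

```bash
python3 -c "
from plant import sign_off; print(sign_off())"
```

```text
the job is handed in; nothing more can be done
None
```

I pushed the brass blank flat against the ledge's back fence with about 28 mm sticking out past the tray end, left the jar, spool and wrench untouched, and handed the job in after about 12.5 s of robot time; the verdict was not shown.

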